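Index the swivel table to its next hole

ROBOT

A 6-joint arm with a two-finger parallel gripper is mounted at the origin on a cart in front of the work surface, level with it; the furniture and walls round the work are solid. World frame = base frame: x ahead of the robot, y to its left, z up, the work surface at z = 0. Lengths are in m, angles in rad, forces in N, time in s.
With the tool pointing down it reaches from about 0.225 to 0.875 m from the base axis. Payload 3.4 kg.
Tool frame: the origin (TCP) lies at the very end of the fingers, on their centre line; the grasp point (between the pads) lies 19 mm behind it; x points along the fingers, y is the direction in which the jaws open and shut, and the axes are right-handed (so a half turn about x gives the same grasp; the last joint's range is limited). The gripper opens to 85 mm and grips with 20 to 120 N. Pads are 22 mm wide; open, the fingers measure 114 mm over their backs; the gripper's body (76 mm by 85 mm) begins 54 mm behind the grasp point. The pads swing forward as they close: fully open they stand 13 mm farther back than shut.
Start: joints at [0.99, 0.276, 1.505, -0, 1.361, -0.121], TCP at [0.255, 0.515, 0.231] pointing down, gripper open.
Joint ranges: [-2.89, 2.89], [-0.75, 2.08], [0.22, 2.7], [-1.18, 4.32], [0.11, 2.71], [-2.7, 2.7]. Speed limits (rad/s): [2.57, 2.57, 3.14, 3.14, 3.14, 3.14].

INTERFACE

Orientations are given as a unit quaternion [w, x, y, z].
In Python, from rig import manip gives the robot as it stands. The module is installed in compiled form; this text tells all that it offers.
- The arm moves only by the tool play_rows, never from a script. Its argument "plan" is a list that holds one entry, the list of rows, each a list of 5 numbers: the closure, from 0 (fully open) to 1 (shut), then the shift along the tool's x, y, z in m, then the turn about the tool's x in degrees. A call has 1 to 12 rows; each row is the pose to reach, as a shift and turn from the pose measured when the call began, along the tool's axes at that moment; what a row does not reach only later rows make up. A row lasts 1/10 s, in which the tool goes at most 50 mm and 8.59 degrees, less where a joint would pass 70% of its speed; a pose out of reach is approached as far as the arm can. A call with a gripper value outside its range is refused whole. The fingers move at their own pace and stop on an object; "grip_force" is the grip in N (left out, the last holds). Time passes only in rows, so rows that repeat a pose let the fingers close. It gives the time, the measured TCP pose, the force and the opening at its end, in the units of the state.
- manip.get_state(): the state, without advancing time (a new reading comes with each control period).
- manip.get_image(name): name is "scene" or "top" or "wrist"; returns (picture, depth): 384x512x3 uint8, red, green, blue; 384x512 float32, m along the optical axis (not along the pixel's ray), 0 where there is no reading.
- manip.camera_params(name): a dict with "intrinsics" (3x3 intrinsics, pixels), "R" (3x3) and "t" (3): a world point X has camera coordinates R X + t; the wrist camera has in their place "mount" (4x4, takes a point from camera to tool coordinates, whose origin is the TCP and whose axes are the tool frame's). Camera axes: x right, y down, z forward; pixel columns grow to the right and rows downward; lengths in m; the calibration is good to about 2 mm. A picture is of the moment at which its call begins: read the wrist's pose just before it. camera_params takes no time and is no camera call.
- manip.sign_off(): hands the job in, once; it reports no verdict.
The state is a dict: "clock": time; "qpos": joint angles; "qd": joint speeds; "effort": joint torques, N m; "position": TCP position; "ee_rot": TCP orientation; "contact_force": force on the tool from outside, world axes, zero at the start; "moment": the same for the moment, N m; "width": finger opening in m.
Only numpy, scipy, OpenCV 4.12 (cv2) and the standard library are available. Lean on these libraries where they do the work, as an engineer would, in place of code of your own. Each camera call takes 0.05 s, during which the arm holds its last target.

TASK

Move the swivel table of the small optical bench unit on to its next index hole: draw the spring index pin by its red knob, swing the table anticlockwise as seen from above, and let the pin drop fully home in the first hole it comes to. The holes are hidden under the table and were set by the last user, so let the pin ride on the track and feel for the hole gently, without forcing the pin sideways once it has dropped. Leave the sample bottle, the detector, the beaker and the stopper alone, and let go of everything at the end.

Things in the scene. Friction and masses are not known exactly. Their poses are not given: they have to be found in the camera images.
- hub (a point): Centre of the top of the fixed steel post (48 mm across) in the middle of the unit, 46 mm above the worktop; the table's vertical pivot axis passes through it.
- knob (a point): Centre of the index pin's red round knob: upright, 24 mm across, 24 mm tall, standing on the table 95 mm from the pivot axis and going round with it. With the pin home it is 66 mm above the worktop; it rises as the pin is drawn. Below it is a brass bush (25 mm across, up to 52 mm above the worktop). The pin, fixed in the knob, 10 mm thick, runs down through the table into the track.
- pin (a joint): How far the index pin is drawn, in m: 0 = fully home in a hole, about 0.009 = its round end rides on the flat track between holes (only when drawn that far is the table free), 0.013 = upper stop. A spring pulls it down: about 5 N at 0, 8 N at 0.009, 9 N at the stop.
- table (a joint): Table angle in rad, anticlockwise from above; 0 at the start, pin in a hole; stops at -0.3 and 1.7. Turning takes about 2 N at the knob, the riding pin adds 2 N. The next hole is somewhere from 0.62 to 0.98 (hidden); one more, the wrong one, lies 0.60 beyond it. Holes are 3 mm wider than the pin. Once down, the pin blocks the table; over 40 N of pin on track counts as forcing it.
- sample: Closed glass weighing bottle, 39 mm across and 65 mm tall, standing loose on the hub post. Origin at the centre of its underside. Not to be moved.
- beaker: Small glass beaker, 55 mm across and 60 mm tall, loose on the worktop beside the unit. Origin at the centre of its underside. Not to be moved.
- stopper: Small red rubber stopper, 20 mm across and 22 mm tall, loose on the worktop beside the unit. Origin at the centre of its underside. Not to be moved.
- base: The whole fixed unit: grey round foot 244 mm across (fixed to the worktop) carrying the post, the hidden track and, on its +x side, a grey upright with a black lamp barrel over the table's edge, up to 99 mm high. On it turns a round dark steel table with white scale marks, 230 mm across, its top 40 mm above the worktop. Origin at the centre of the foot's underside, on the pivot axis; z up.
- detector (a joint): Aim of the detector, in rad; 0 = aimed at the hub, as it starts. The detector is a black barrel (26 mm across, 46 mm long) on a grey swivel foot on the table, 80 mm from the pivot axis and 83 degrees anticlockwise from the knob, up to 89 mm above the worktop; it goes round with the table and turns on its foot if knocked.

How it is judged:
By the outcome, as a careful person would: the job done as asked, in the order asked, and still so for the second after the job is handed in, with the robot touching nothing.
It also fails if it takes over 40 s, if anything falls off the work surface, if the arm or the gripper's body presses on something with over 40 N, if the wrist force passes 120 N, or if a joint passes its speed limit or range.

## Working session

There is one attempt and no reset: what is moved stays moved. The work goes in short steps, Python scripts to look and compute and a tool call to move; the robot and the scene stay as the last step left them, time stands still between calls to the robot, and variables do not carry over. Pictures are saved under pics/ and viewed, and the job is handed in when it is done.

Besides the shell and the picture viewer there is one more tool, called after "Call:" as name(argument=value, ...) on one line, values as JSON. play_rows: Moves the arm, as the interface text tells. Its arguments: {"type":"object","properties":{"plan":{"type":"array","items":{"type":"array","items":{"type":"array","items":{"type":"number"}}}},"grip_force":{"type":"number"}},"required":["plan"]}

```bash
mkdir -p pics
python3 - <<'E'
from rig import manip
import cv2,numpy as np
s=manip.get_state()
for k,v in s.items(): print(k,np.round(v,4))
for n in ["scene","top","wrist"]:
    im,d=manip.get_image(n)
    cv2.imwrite(f"pics/{n}0.png",im[:,:,::-1]); np.save(f"pics/{n}0.npy",d)
    p=manip.camera_params(n); print(n,{k:np.round(v,4).tolist() for k,v in p.items()})
E
```

```text
clock 0.0
qpos [ 0.99    0.2766  1.5061  0.      1.3607 -0.121 ]
qd [ 0.0009  0.0009  0.0001  0.0004 -0.0018 -0.0008]
effort [-1.10000e-03 -4.16761e+01 -2.45805e+01 -1.00000e-04  1.10000e-02
  0.00000e+00]
position [0.2549 0.5148 0.2304]
ee_rot [ 0.6883  0.1605  0.6887 -0.1617]
contact_force [-0.4886 -0.8121 -0.7717]
moment [-0.0111  0.0759 -0.0217]
width 0.0855
scene {'intrinsics': [[355.438, 0.0, 253.1695], [0.0, 355.438, 186.1103], [0.0, 0.0, 1.0]], 'R': [[0.5347, -0.8448, 0.0189], [-0.5977, -0.3939, -0.6983], [0.5974, 0.3621, -0.7155]], 't': [-0.2504, 0.4271, 0.5297]}
top {'intrinsics': [[398.5288, 0.0, 260.1517], [0.0, 398.5288, 182.0037], [0.0, 0.0, 1.0]], 'R': [[-0.0138, -0.9996, 0.026], [-0.9968, 0.0117, -0.0797], [0.0794, -0.027, -0.9965]], 't': [0.081, 0.5808, 1.097]}
wrist {'intrinsics': [[297.5969, 0.0, 256.3163], [0.0, 297.5969, 190.3571], [0.0, 0.0, 1.0]], 'mount': [[-0.0004, -0.2718, 0.9623, -0.1428], [1.0, 0.0018, 0.0009, -0.0007], [-0.002, 0.9623, 0.2718, -0.0686], [0.0, 0.0, 0.0, 1.0]]}
```

View pics/scene0.png

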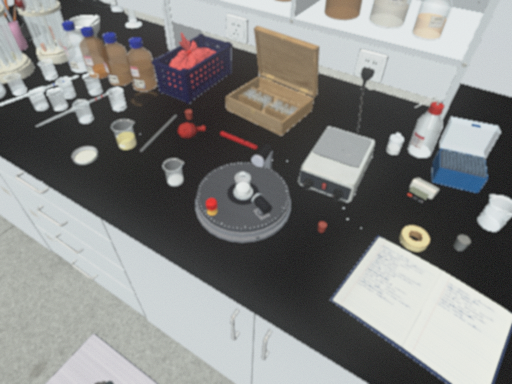

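View pics/top0.png

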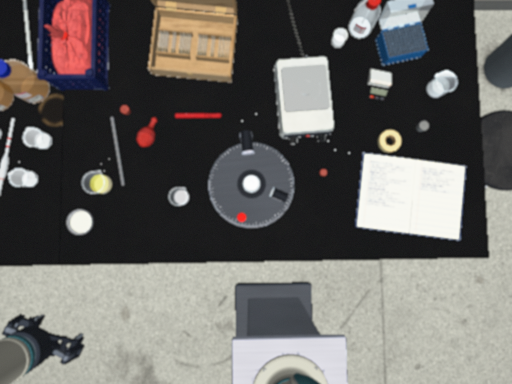

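View pics/wrist0.png

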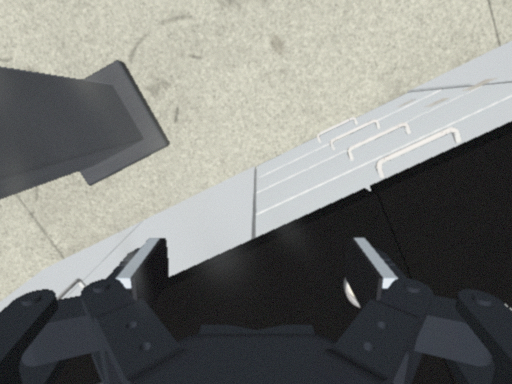

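```bash
cat > h.py <<'E'
import numpy as np,cv2
from rig import manip
def ray(n,uv,z):
    p=manip.camera_params(n);R,t=p["R"],p["t"]
    d=R.T@np.linalg.solve(p["intrinsics"],[uv[0],uv[1],1]);c=-R.T@t
    return c+d*(z-c[2])/d[2]
def rayv(n,uv):
    p=manip.camera_params(n);R,t=p["R"],p["t"]
    d=R.T@np.linalg.solve(p["intrinsics"],[uv[0],uv[1],1]);return -R.T@t,d/np.linalg.norm(d)
def proj(n,X):
    p=manip.camera_params(n);c=p["intrinsics"]@(p["R"]@np.array(X)+p["t"]);return c[:2]/c[2]
def red(im):
    h=cv2.cvtColor(im,cv2.COLOR_RGB2HSV)
    return (((h[...,0]<6)|(h[...,0]>174))&(h[...,1]>170)&(h[...,2]>90)).astype(np.uint8)
def blobs(m,mn=10):
    n,l,st,c=cv2.connectedComponentsWithStats(m)
    return [(st[i].tolist(),c[i].round(1).tolist()) for i in range(1,n) if st[i][4]>=mn]
E
python3 - <<'E'
from h import *
for n in ["top","scene"]:
    im=cv2.imread(f"pics/{n}0.png")[:,:,::-1].copy()
    for b in blobs(red(im)): print(n,b,np.round(ray(n,b[1],.066),3))
    x0,y0,w,h=(190,120,130,120) if n=="top" else (160,130,180,120)
    c=cv2.resize(im[y0:y0+h,x0:x0+w],None,fx=4.4 if n=="scene" else 4.6,fy=4.4 if n=="scene" else 4.6,interpolation=cv2.INTER_CUBIC)
    cv2.imwrite(f"pics/{n}0c.png",c[:,:,::-1])
d=np.load("pics/top0.npy")
p=manip.camera_params("top");v,u=np.mgrid[:384,:512]
P=np.stack([(u-p["intrinsics"][0,2])/p["intrinsics"][0,0]*d,(v-p["intrinsics"][1,2])/p["intrinsics"][1,1]*d,d],-1)
W=(P-p["t"])@p["R"]
m=(d>0)&(W[...,2]>.02)&(W[...,2]<.06)&(abs(u-251)<60)&(abs(v-184)<60)
mm=m.astype(np.uint8)
cs,_=cv2.findContours(mm,cv2.RETR_EXTERNAL,cv2.CHAIN_APPROX_NONE);c=max(cs,key=cv2.contourArea)
print("disc",cv2.minEnclosingCircle(c))
print("fitEllipse",cv2.fitEllipse(c), ray("top",cv2.fitEllipse(c)[0],.04))
# bottle top and beaker
for lo,hi in [(.095,.125)]:
    k=(d>0)&(W[...,2]>lo)&(W[...,2]<hi)&(abs(u-251)<30)&(abs(v-184)<30)
    for b in blobs(k.astype(np.uint8)): print("bottle",b,ray("top",b[1],.11))
E
```

```text
top ([367, 0, 15, 9, 90], [373.2, 3.2]) [ 1.08  -0.251  0.066]
top ([61, 31, 8, 9, 47], [64.8, 35.5]) [0.988 0.605 0.066]
top ([175, 113, 47, 6, 258], [197.0, 115.3]) [0.762 0.244 0.066]
top ([136, 117, 21, 30, 348], [146.5, 134.1]) [0.712 0.38  0.066]
top ([237, 213, 9, 9, 61], [241.2, 216.8]) [0.485 0.127 0.066]
scene ([178, 128, 10, 8, 42], [182.3, 131.7]) [0.658 0.359 0.066]
scene ([221, 132, 35, 16, 92], [236.2, 139.3]) [0.715 0.213 0.066]
scene ([206, 199, 10, 11, 88], [211.0, 203.8]) [0.486 0.127 0.066]
disc ((251.27586364746094, 184.72413635253906), 41.720603942871094)
fitEllipse ((251.32969665527344, 185.82054138183594), (79.71062469482422, 83.20304870605469), 84.52308654785156) [0.57004464 0.09858592 0.04      ]
bottle ([244, 176, 15, 14, 106], [250.9, 182.4]) [0.57400293 0.09992523 0.11      ]
```

```bash
ls pics
```

```text
scene0.npy
scene0.png
scene0c.png
top0.npy
top0.png
top0c.png
wrist0.npy
wrist0.png
```

View pics/scene0c.png

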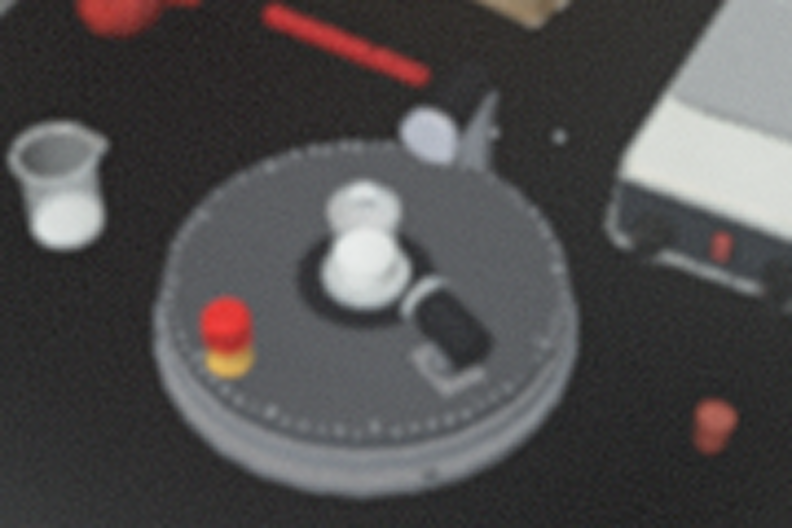

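View pics/top0c.png

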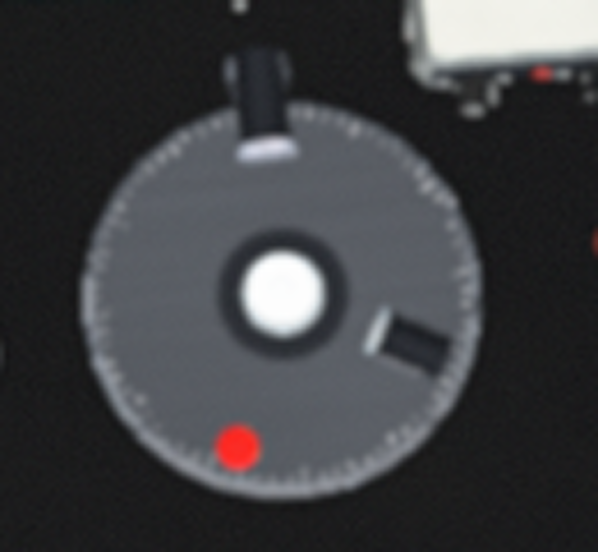

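Run:
```python
from h import *
from scipy.optimize import least_squares
im=cv2.imread("pics/top0.png")
g=cv2.cvtColor(im,cv2.COLOR_BGR2GRAY)
# table-top mask by grey level: flood of gray between
m=((g>55)&(g<190)).astype(np.uint8)
m[:,:190]=0;m[:,310:]=0;m[:130]=0;m[240:]=0
n,l,st,c=cv2.connectedComponentsWithStats(m);i=1+np.argmax(st[1:,4]);print(st[i])
cs,_=cv2.findContours((l==i).astype(np.uint8),cv2.RETR_EXTERNAL,cv2.CHAIN_APPROX_NONE);c=max(cs,key=cv2.contourArea)[:,0]
for z in (.04,.02):
    P=np.array([ray("top",q,z)[:2] for q in c])
    r=least_squares(lambda a:np.hypot(*(P-a[:2]).T)-a[2],[.575,.099,.118],loss="soft_l1",f_scale=.001)
    print(z,r.x.round(4))
# dark ring
k=(g<50).astype(np.uint8);k[:,225:275][:0]=0
sub=np.zeros_like(k);sub[160:208,228:274]=k[160:208,228:274]
for b in blobs(sub,30):
    print("ring",b,[ray("top",(b[0][0]+(b[0][2]-1)/2,b[0][1]+(b[0][3]-1)/2),.04).round(4)])
hub=np.array([.5755,.098]);
for n in("top","scene"): print(n,-manip.camera_params(n)["R"].T@manip.camera_params(n)["t"])
# detector barrel + stopper + lamp positions
for name,px,z in [("det",(190+410/4.6,120+345/4.6),.085),("det tail",(190+445/4.6,120+360/4.6),.085),("det front",(190+375/4.6,120+330/4.6),.085),("lampfront",(190+268/4.6,120+150/4.6),.09),("stopper",(323.4,172.5),.015),("beaker",(179,197),.05)]: 
    X=ray("top",px,z);print(name,X.round(4),np.hypot(*(X[:2]-hub)).round(4),np.degrees(np.arctan2(*(X[:2]-hub)[::-1])).round(1))
kn=np.array([.4855,.127]);print("knob",np.hypot(*(kn-hub)),np.degrees(np.arctan2(*(kn-hub)[::-1])))
```

```text
[ 207  142   88   87 5261]
0.04 [0.5731 0.0994 0.1194]
0.02 [0.5746 0.0993 0.1215]
ring ([239, 171, 25, 26, 124], [251.6, 182.6]) [array([0.5765, 0.0994, 0.04  ])]
top [0.49294166 0.10384513 1.13733917]
scene [ 0.07277622 -0.23514587  0.68201096]
det [0.5417 0.0255 0.085 ] 0.08 -115.0
det tail [0.5328 0.0055 0.085 ] 0.1019 -114.8
det front [0.5505 0.0456 0.085 ] 0.0581 -115.5
lampfront [0.6549 0.1059 0.09  ] 0.0798 5.7
stopper [ 0.6073 -0.1068  0.015 ] 0.2073 -81.2
beaker [0.5413 0.2953 0.05  ] 0.2003 99.8
knob 0.09455686120002083 162.13990592932095
```

```bash
cat >> h.py <<'E'
from scipy.spatial.transform import Rotation as Ro
def tool(s=None):
    s=s or manip.get_state(); w,x,y,z=s["ee_rot"]; return Ro.from_quat([x,y,z,w]).as_matrix(),np.array(s["position"])
def shift(target,yaw=None,s=None):
    """tool-axis shift and turn (deg about tool x) to world target / jaw-axis yaw deg (mod 180)"""
    R,p=tool(s);d=R.T@(np.array(target)-p)
    y=np.degrees(np.arctan2(R[1,1],R[0,1]))
    if yaw is None:return d
    a=(yaw-y+90)%180-90
    # tool x points down -> positive turn about x lowers world yaw
    return d,-a
E
python3 - <<'E'
from h import *
R,p=tool();print(R.round(4));print(np.degrees(np.arctan2(R[1,1],R[0,1])),manip.get_state()["qpos"].round(3))
hub=np.array([.5755,.0985]);kn=np.array([.4855,.127])
a=np.degrees(np.arctan2(*(kn-hub)[::-1]));print(a)
print(shift([*kn,.15],a+90))
E
```

```text
[[-8.000e-04  4.437e-01  8.962e-01]
 [-1.200e-03  8.962e-01 -4.437e-01]
 [-1.000e+00 -1.400e-03 -1.000e-04]]
63.656772990721414 [ 0.99   0.276  1.506 -0.     1.361 -0.121]
162.4287412216776
(array([ 0.08092536, -0.24523771,  0.37876208]), np.float64(-8.77196823095619))
```

Call:
play_rows(plan=[[[0,0.005,-0.025,0.038,-1],[0,0.012,-0.055,0.085,-2],[0,0.02,-0.085,0.13,-3],[0,0.03,-0.115,0.178,-4],[0,0.04,-0.145,0.224,-5],[0,0.05,-0.175,0.27,-6],[0,0.06,-0.205,0.316,-7],[0,0.07,-0.23,0.355,-8],[0,0.08,-0.245,0.379,-8.8],[0,0.08,-0.245,0.379,-8.8],[0,0.08,-0.245,0.379,-8.8]]], grip_force=50)

```text
clock: 1.25
position: [0.4861, 0.1255, 0.15]
ee_rot: [0.698, 0.109, 0.699, -0.11]
contact_force: [-0.2, 0.9, 0.0]
width: 0.0858
```

```bash
cat >> h.py <<'E'
def wray(uv,z,s):
    p=manip.camera_params("wrist");M=p["mount"];R,t=tool(s)
    d=R@(M[:3,:3]@np.linalg.solve(p["intrinsics"],[uv[0],uv[1],1]));c=R@M[:3,3]+t
    return c+d*(z-c[2])/d[2]
def wproj(X,s):
    p=manip.camera_params("wrist");M=p["mount"];R,t=tool(s)
    c=p["intrinsics"]@(M[:3,:3].T@(R.T@(np.array(X)-t)-M[:3,3]));return c[:2]/c[2]
E
python3 - <<'E'
from h import *
s=manip.get_state();print(s["clock"],s["position"].round(4),s["contact_force"].round(2),s["qpos"].round(2))
R,_=tool(s);print(np.degrees(np.arctan2(R[1,1],R[0,1])))
im,d=manip.get_image("wrist");cv2.imwrite("pics/w1.png",im[:,:,::-1])
for b in blobs(red(im),30):print(b,wray(b[1],.07,s).round(4))
for q in [(.4855,.127,.078),(.4855,.127,.054),(.5755,.0985,.111),(.5755,.0985,.046)]:print(wproj(q,s).round(1))
E
```

```text
1.25 [0.4861 0.1255 0.15  ] [-0.24  0.85  0.02] [ 0.11  0.23  1.78 -0.    1.13 -1.15]
72.23324527815099
([244, 180, 33, 36, 849], [259.8, 197.5]) [0.4866 0.1275 0.07  ]
([412, 364, 42, 20, 528], [432.4, 374.3]) [0.7014 0.23   0.07  ]
[258.8 199.5]
[258.6 190.9]
[258.9 335.4]
[258.5 284.6]
```

View pics/w1.png

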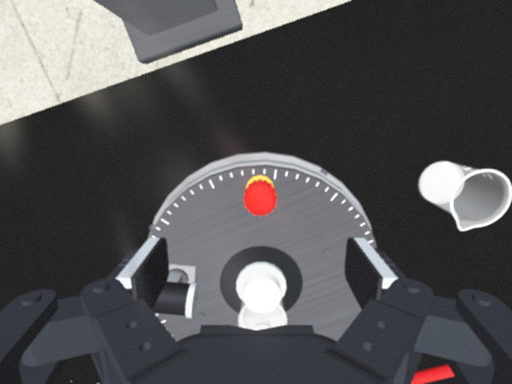

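Run:
```python
from h import *
print(shift([.4864,.1271,.055],72.5))
```

```text
(array([0.09546351, 0.00053265, 0.00108904]), np.float64(-0.1719074321622287))
```

Call:
play_rows(plan=[[[0,0.03,0.0005,0.001,0],[0,0.06,0.0005,0.001,0],[0,0.08,0.0005,0.001,0],[0,0.095,0.0005,0.001,0],[0,0.095,0.0005,0.001,0],[0,0.095,0.0005,0.001,0]]])

```text
clock: 1.9
position: [0.4859, 0.1286, 0.0561]
ee_rot: [0.698, 0.108, 0.7, -0.108]
contact_force: [-0.1, -0.4, 0.6]
width: 0.0852
```

Run:
```python
from h import *
s=manip.get_state();print(s["clock"],s["position"].round(4),s["contact_force"].round(2))
im,d=manip.get_image("wrist");cv2.imwrite("pics/w2.png",im[:,:,::-1])
for b in blobs(red(im),30):print(b,wray(b[1],.07,s).round(4))
```

```text
1.9 [0.4859 0.1286 0.0561] [-0.08 -0.36  0.56]
([229, 226, 54, 62, 2521], [255.3, 256.9]) [0.4865 0.1274 0.07  ]
```

View pics/w2.png

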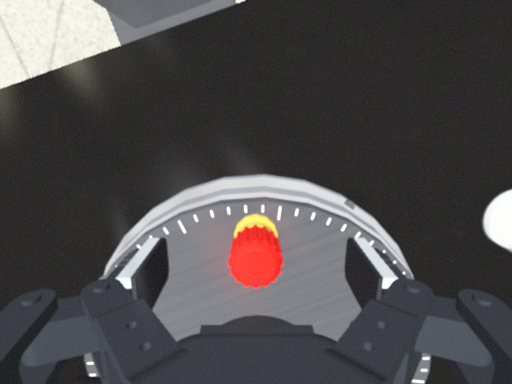

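Call:
play_rows(plan=[[[0.3,0,-0.001,0,0],[0.5,0,-0.001,0,0],[0.7,0,-0.001,0,0],[1,0,-0.001,0,0],[1,0,-0.001,0,0],[1,0,-0.001,0,0],[1,0,-0.001,0,0]]], grip_force=32)

```text
clock: 2.65
position: [0.4864, 0.1275, 0.0569]
ee_rot: [0.699, 0.108, 0.699, -0.108]
contact_force: [-1.2, 0.9, 5.5]
width: 0.0227
```

Run:
```python
from h import *
s=manip.get_state();print(s["clock"],s["position"].round(4),s["contact_force"].round(2),s["width"])
R,_=tool(s);print(R.T@s["contact_force"])
im,d=manip.get_image("wrist");cv2.imwrite("pics/w3.png",im[:,:,::-1])
for b in blobs(red(im),30):print(b,wray(b[1],.07,s).round(4))
```

```text
2.65 [0.4864 0.1275 0.0569] [-1.19  0.9   5.53] 0.02270137347917167
[-5.52828312  0.49300755 -1.41162018]
([231, 223, 51, 62, 2479], [256.3, 254.1]) [0.4861 0.127  0.07  ]
```

View pics/w3.png

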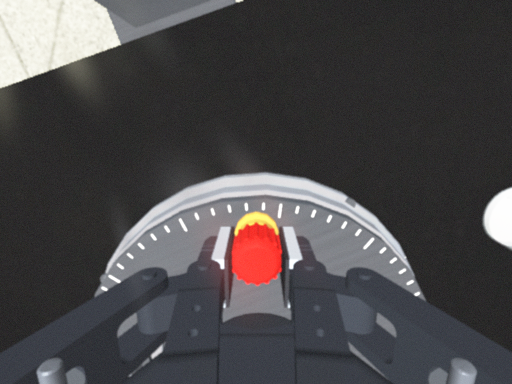

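Call:
play_rows(plan=[[[1,-0.003,0,0,0],[1,-0.006,0,0,0],[1,-0.009,0,0,0],[1,-0.0105,0,0,0],[1,-0.0105,0,0,0],[1,-0.0105,0,0,0]]])

```text
clock: 3.3
position: [0.4865, 0.1274, 0.0671]
ee_rot: [0.699, 0.108, 0.699, -0.108]
contact_force: [3.6, 0.2, -8.8]
width: 0.0225
```

Run:
```python
from h import *
s=manip.get_state();print(s["clock"],s["position"].round(4),s["contact_force"].round(2),s["width"])
im,d=manip.get_image("wrist");cv2.imwrite("pics/w4.png",im[:,:,::-1])
for b in blobs(red(im),30):print(b,wray(b[1],.08,s).round(4))
im,d=manip.get_image("scene");cv2.imwrite("pics/s4.png",cv2.resize(im[130:250,160:340],None,fx=4,fy=4,interpolation=cv2.INTER_CUBIC)[:,:,::-1])
```

```text
3.3 [0.4865 0.1274 0.0671] [ 3.55  0.23 -8.79] 0.02249556684773401
([231, 223, 51, 62, 2461], [256.5, 253.8]) [0.4862 0.127  0.08  ]
```

View pics/w4.png

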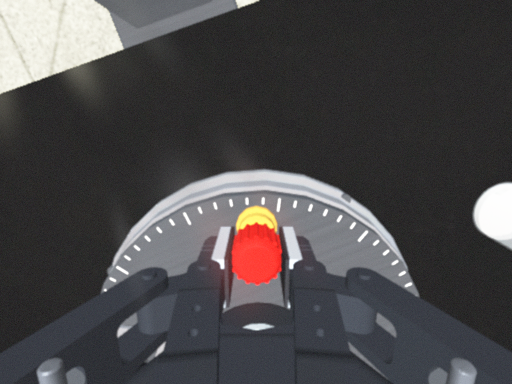

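View pics/s4.png

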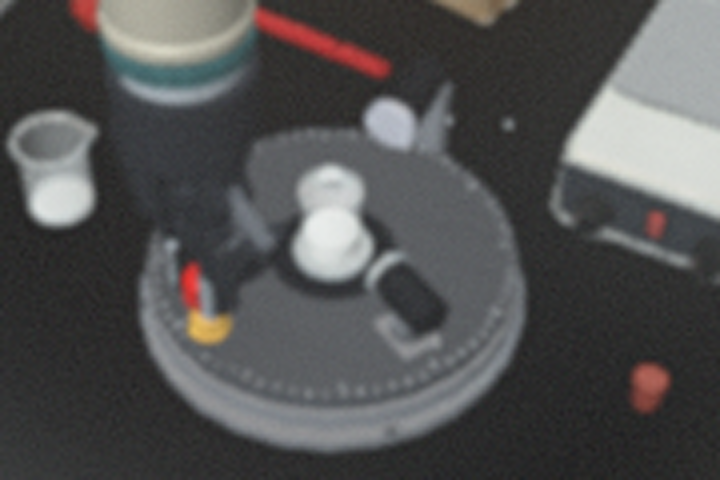

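Call:
play_rows(plan=[[[1,-0.0007,0,0,0],[1,-0.0007,-0.0019,0,-1.15],[1,-0.0007,-0.0038,0.0001,-2.3],[1,-0.0007,-0.0076,0.0003,-4.6],[1,-0.0007,-0.0114,0.0007,-6.9],[1,-0.0007,-0.0151,0.0012,-9.2],[1,-0.0007,-0.0189,0.0019,-11.5],[1,-0.0007,-0.0235,0.003,-14.3],[1,-0.0007,-0.0235,0.003,-14.3],[1,-0.0007,-0.0235,0.003,-14.3]]])

```text
clock: 4.4
position: [0.4825, 0.1037, 0.068]
ee_rot: [0.707, 0.02, 0.707, -0.021]
contact_force: [3.9, 0.2, -9.3]
width: 0.0228
```

Run:
```python
from h import *
s=manip.get_state();print(s["clock"],s["position"].round(4),s["contact_force"].round(2),s["width"])
R,_=tool(s);print("tool force",(R.T@s["contact_force"]).round(2),"yaw",np.degrees(np.arctan2(R[1,1],R[0,1])))
im,d=manip.get_image("wrist");cv2.imwrite("pics/w5.png",im[:,:,::-1])
for b in blobs(red(im),30):print(b,wray(b[1],.08,s).round(4))
```

```text
4.4 [0.4825 0.1037 0.068 ] [ 3.9   0.18 -9.28] 0.02283368267544002
tool force [9.28 0.41 3.88] yaw 86.68485309945916
([231, 223, 51, 62, 2476], [256.4, 253.8]) [0.4826 0.1033 0.08  ]
```

View pics/w5.png

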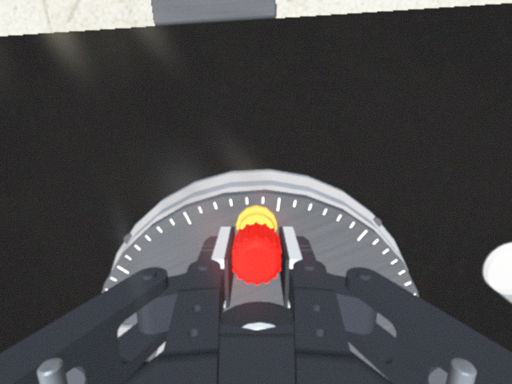

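Call:
play_rows(plan=[[[1,0,-0.0019,0,-1.15],[1,0,-0.0038,0.0001,-2.3],[1,0,-0.0076,0.0003,-4.6],[1,0,-0.0114,0.0007,-6.9],[1,0,-0.0151,0.0012,-9.2],[1,0,-0.0189,0.0019,-11.5],[1,0,-0.0235,0.003,-14.3],[1,0,-0.0253,0.0034,-15.5],[1,0,-0.0253,0.0034,-15.5],[1,0,-0.0253,0.0034,-15.5]]])

```text
clock: 5.45
position: [0.4849, 0.0783, 0.0681]
ee_rot: [0.703, -0.075, 0.703, 0.075]
contact_force: [5.3, 0.7, -9.2]
width: 0.0228
```

Run:
```python
from h import *
s=manip.get_state();print(s["clock"],s["position"].round(4),s["contact_force"].round(2),s["width"],s["qpos"].round(2))
R,_=tool(s);print("tool force",(R.T@s["contact_force"]).round(2),"yaw",np.degrees(np.arctan2(R[1,1],R[0,1])))
P=np.array([[.4865,.1274],[.4825,.1037],s["position"][:2]])
# circle through 3 measured TCP
A=np.c_[2*P,np.ones(3)];b=(P**2).sum(1);c=np.linalg.solve(A,b);print("circ",c[:2],np.sqrt(c[2]+c[:2]@c[:2]))
im,d=manip.get_image("scene");cv2.imwrite("pics/s6.png",cv2.resize(im[130:250,160:340],None,fx=4,fy=4,interpolation=cv2.INTER_CUBIC)[:,:,::-1])
```

```text
5.45 [0.4849 0.0783 0.0681] [ 5.26  0.75 -9.19] 0.022764954067020532 [ 0.02  0.31  1.92 -0.    0.91 -1.76]
tool force [ 9.19 -0.37  5.29] yaw 102.17991558516258
circ [0.57736051 0.09987734] 0.09493750567240014
```

View pics/s6.png

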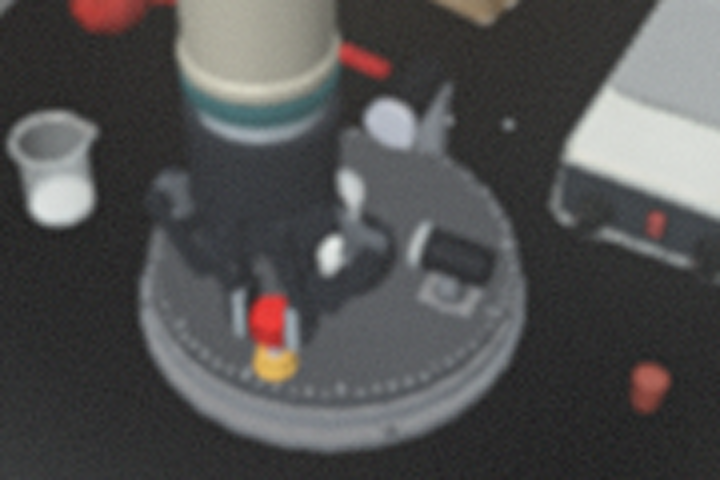

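Call:
play_rows(plan=[[[0.68,0,0,0,0],[0.66,0,0,0,0],[0.64,0,0,0,0],[0.64,0,0,0,0],[0.64,0.004,0,0,0],[0.64,0.007,0,0,0],[0.64,0.007,0,0,0]]], grip_force=20)

```text
clock: 6.2
position: [0.4843, 0.0783, 0.0605]
ee_rot: [0.703, -0.075, 0.703, 0.075]
contact_force: [0.7, -0.1, -1.1]
width: 0.0305
```

```bash
cat > look.py <<'E'
from h import *
import sys
tag=sys.argv[1]
hub=np.array([.5774,.0999])
s=manip.get_state();R,p=tool(s)
v=p[:2]-hub;ang=np.degrees(np.arctan2(v[1],v[0]))%360
print("t",round(s["clock"],2),"pos",p.round(4),"toolF",(R.T@s["contact_force"]).round(2),"w",round(float(s["width"]),4),"yaw",round(float(np.degrees(np.arctan2(R[1,1],R[0,1]))),2),"tcp rad",round(np.radians(ang-163.2),4),"r",np.hypot(*v).round(4))
if len(sys.argv)>2:
  for n in sys.argv[2]:
    if n=="w":
        im,d=manip.get_image("wrist");cv2.imwrite(f"pics/w{tag}.png",im[:,:,::-1])
        for b in blobs(red(im),200):print("W",b)
    if n=="s":
        im,d=manip.get_image("scene");cv2.imwrite(f"pics/s{tag}.png",cv2.resize(im[130:250,160:340],None,fx=4,fy=4,interpolation=cv2.INTER_CUBIC)[:,:,::-1])
        m=red(im)
        for b in blobs(m[170:240,190:260].copy(),10):print("S",b)
E
python3 look.py 7 ws
```

```text
t 6.2 pos [0.4843 0.0783 0.0605] toolF [ 1.07 -0.25  0.64] w 0.0305 yaw 102.19 tcp rad 0.5216 r 0.0956
W ([229, 228, 56, 64, 2661], [256.1, 259.8])
S ([32, 35, 11, 12, 95], [37.3, 40.6])
```

View pics/w7.png

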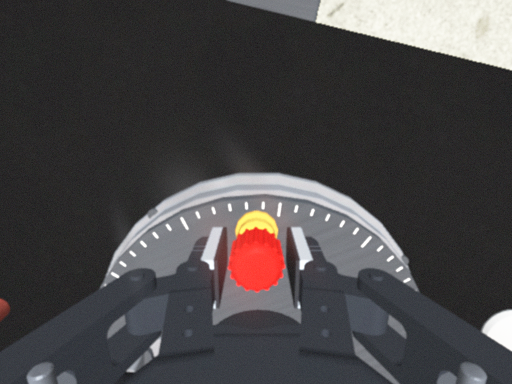

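View pics/s7.png

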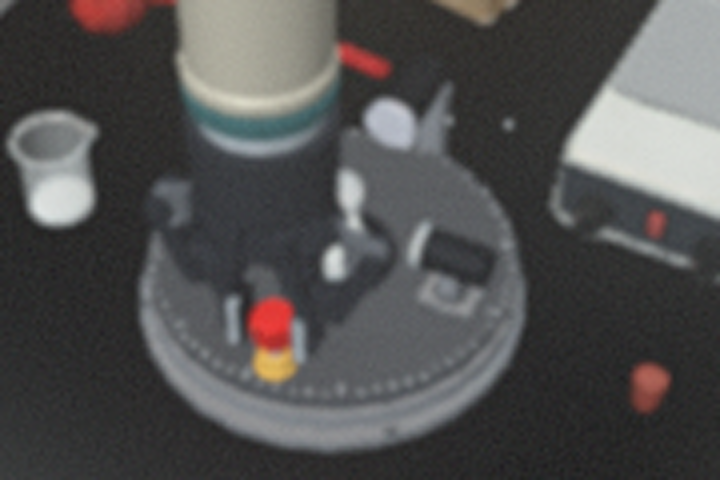

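Call:
play_rows(plan=[[[0.64,0,-0.001,0,-0.6],[0.64,0,-0.002,0,-1.2],[0.64,0,-0.003,0,-1.8],[0.64,0,-0.004,0,-2.4],[0.64,0,-0.004,0,-2.4]]])

```text
clock: 6.8
position: [0.4856, 0.0748, 0.0609]
ee_rot: [0.702, -0.09, 0.701, 0.09]
contact_force: [-0.2, 2.7, -0.3]
width: 0.0309
```

```bash
python3 look.py 8 w
```

```text
t 6.8 pos [0.4856 0.0748 0.0609] toolF [0.32 2.65 0.43] w 0.0309 yaw 104.56 tcp rad 0.5603 r 0.0952
W ([237, 227, 55, 64, 2690], [264.0, 258.7])
```

Call:
play_rows(plan=[[[0.64,0,-0.001,0,-0.6],[0.64,0,-0.002,0,-1.2],[0.64,0,-0.002,0,-1.2]]])

```text
clock: 7.15
position: [0.4861, 0.0734, 0.0609]
ee_rot: [0.701, -0.097, 0.7, 0.097]
contact_force: [0.2, 4.3, -0.1]
width: 0.0306
```

```bash
python3 look.py 9 w
```

```text
t 7.15 pos [0.4861 0.0734 0.0609] toolF [0.08 4.11 1.33] w 0.0306 yaw 105.76 tcp rad 0.5757 r 0.0951
W ([237, 227, 55, 63, 2686], [264.1, 258.5])
```

Call:
play_rows(plan=[[[0.64,0,-0.001,0,-0.6],[0.64,0,-0.002,0,-1.2],[0.64,0,-0.002,0,-1.2]]])

```text
clock: 7.5
position: [0.4867, 0.0714, 0.0609]
ee_rot: [0.7, -0.104, 0.699, 0.105]
contact_force: [-0.9, 3.5, 0.2]
width: 0.0303
```

```bash
python3 look.py 10 w
```

```text
t 7.5 pos [0.4867 0.0714 0.0609] toolF [-0.21  3.61  0.21] w 0.0303 yaw 106.98 tcp rad 0.5974 r 0.0951
W ([237, 227, 55, 63, 2691], [264.0, 258.6])
```

Call:
play_rows(plan=[[[0.64,0,-0.001,0,-0.6],[0.64,0,-0.002,0,-1.2],[0.64,0,-0.002,0,-1.2]]])

```text
clock: 7.85
position: [0.4874, 0.0689, 0.0609]
ee_rot: [0.698, -0.112, 0.698, 0.112]
contact_force: [0.6, 1.2, -0.2]
width: 0.031
```

```bash
python3 look.py 11 w
```

```text
t 7.85 pos [0.4874 0.0689 0.0609] toolF [0.17 0.96 0.92] w 0.031 yaw 108.2 tcp rad 0.6246 r 0.0952
W ([236, 227, 56, 64, 2694], [263.9, 258.7])
```

Call:
play_rows(plan=[[[0.64,0,-0.001,0,-0.6],[0.64,0,-0.002,0,-1.2],[0.64,0,-0.002,0,-1.2]]])

```text
clock: 8.2
position: [0.488, 0.0663, 0.0609]
ee_rot: [0.697, -0.12, 0.697, 0.119]
contact_force: [0.2, 0.6, 0.3]
width: 0.0305
```

```bash
python3 look.py 12 w
```

```text
t 8.2 pos [0.488  0.0663 0.0609] toolF [-0.34  0.5   0.34] w 0.0305 yaw 109.45 tcp rad 0.6529 r 0.0955
W ([237, 227, 55, 64, 2679], [263.9, 258.9])
```

Call:
play_rows(plan=[[[0.64,0,-0.001,0,-0.6],[0.64,0,-0.0018,0,-1.2],[0.64,0,-0.0018,0,-1.2]]])

```text
clock: 8.55
position: [0.4887, 0.064, 0.061]
ee_rot: [0.696, -0.128, 0.696, 0.126]
contact_force: [-0.4, 0.0, 0.0]
width: 0.0307
```

```bash
python3 look.py 13 w
```

```text
t 8.55 pos [0.4887 0.064  0.061 ] toolF [-0.01  0.19 -0.39] w 0.0307 yaw 110.66 tcp rad 0.6775 r 0.0957
W ([232, 221, 53, 60, 2347], [257.9, 251.4])
```

```bash
python3 look.py 14 s
```

```text
t 8.6 pos [0.4887 0.0642 0.061 ] toolF [ 0.22  0.22 -0.69] w 0.0306 yaw 110.65 tcp rad 0.676 r 0.0957
S ([38, 39, 11, 12, 99], [43.6, 44.5])
```

View pics/w13.png

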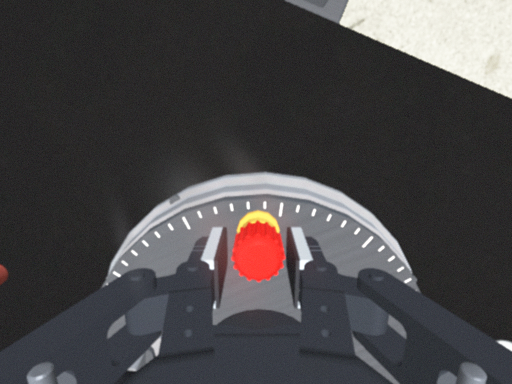

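View pics/s14.png

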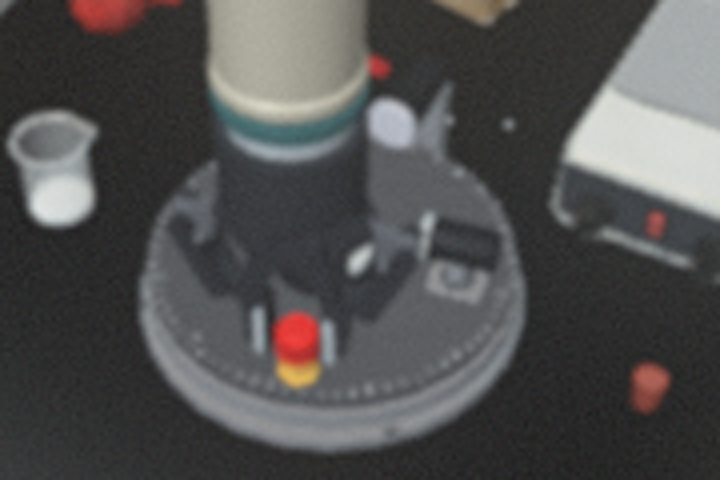

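Call:
play_rows(plan=[[[0.4,0,0,0,0],[0.2,0,0,0,0],[0.2,-0.01,0,0,0],[0.2,-0.04,0,0,0],[0.2,-0.08,0,0,0],[0.2,-0.12,0,0,0],[0.2,-0.16,0,0,0],[0.2,-0.18,0,0,0],[0.2,-0.18,0,0,0]]])

```text
clock: 9.55
position: [0.4906, 0.0646, 0.2452]
ee_rot: [0.699, -0.128, 0.693, 0.125]
contact_force: [-0.3, -0.2, -0.9]
width: 0.0684
```

```bash
python3 look.py 15
python3 - <<'E'
from h import *
print(shift([.30,.35,.25]))
E
```

```text
t 9.55 pos [0.4906 0.0646 0.2452] toolF [ 0.9  -0.03 -0.39] w 0.0684 yaw 110.64 tcp rad 0.679 r 0.0937
[-0.0070525   0.33420452 -0.07769427]
```

Call:
play_rows(plan=[[[0.2,-0.005,0.03,-0.007,0],[0.2,-0.005,0.07,-0.016,0],[0.2,-0.005,0.11,-0.026,0],[0.2,-0.005,0.15,-0.035,0],[0.2,-0.005,0.19,-0.044,0],[0.2,-0.005,0.23,-0.053,0],[0.2,-0.005,0.27,-0.063,0],[0.2,-0.005,0.31,-0.072,0],[0.2,-0.005,0.33,-0.077,0],[0.2,-0.005,0.33,-0.077,0]]])

```text
clock: 10.55
position: [0.2999, 0.3476, 0.2469]
ee_rot: [0.698, -0.13, 0.693, 0.127]
contact_force: [-0.4, -0.2, 0.2]
width: 0.0686
```

Run:
```python
from h import *
s=manip.get_state();print(s["clock"],s["position"].round(3),s["contact_force"].round(2))
obs={}
for n in ["top","scene"]:
    im,d=manip.get_image(n)
    old=cv2.imread(f"pics/{n}0.png")[:,:,::-1].copy()
    bs=[b for b in blobs(red(im)) if abs(ray(n,b[1],.066)[0]-.49)<.05 and abs(ray(n,b[1],.066)[1]-.067)<.05];print(n,bs,[ray(n,b[1],.066).round(4) for b in bs]);obs[n]=bs[0][1]
    x0,y0,w,h=(170,120,170,120) if n=="top" else (160,130,180,120)
    cv2.imwrite(f"pics/{n}_end.png",cv2.resize(im[y0:y0+h,x0:x0+w],None,fx=4.4,fy=4.4,interpolation=cv2.INTER_CUBIC)[:,:,::-1])
def tri(a,b):
    c1,d1=rayv("top",a);c2,d2=rayv("scene",b)
    t=np.linalg.lstsq(np.c_[d1,-d2],c2-c1,rcond=None)[0];return (c1+d1*t[0]),(c2+d2*t[1])
print("start",tri((241.2,216.8),(211.0,203.8)));e=tri(obs["top"],obs["scene"]);print("end",e)
hub=np.array([.5774,.0999])
k=(e[0]+e[1])/2;v=k[:2]-hub;print("angle",np.radians(np.degrees(np.arctan2(v[1],v[0]))%360-163.2),np.hypot(*v))
```

```text
10.55 [0.3   0.348 0.247] [-0.38 -0.19  0.22]
top [([261, 212, 8, 8, 58], [264.4, 215.5])] [array([0.4881, 0.0646, 0.066 ])]
scene [([229, 209, 10, 12, 94], [233.9, 214.5])] [array([0.4881, 0.0651, 0.066 ])]
start (array([0.48545757, 0.12679777, 0.06640537]), array([0.48524565, 0.12705084, 0.06641227]))
end (array([0.48805861, 0.06465984, 0.0663603 ]), array([0.48782893, 0.06495732, 0.06635046]))
angle 0.6670442836360211 0.09609278904057095
```

View pics/scene_end.png

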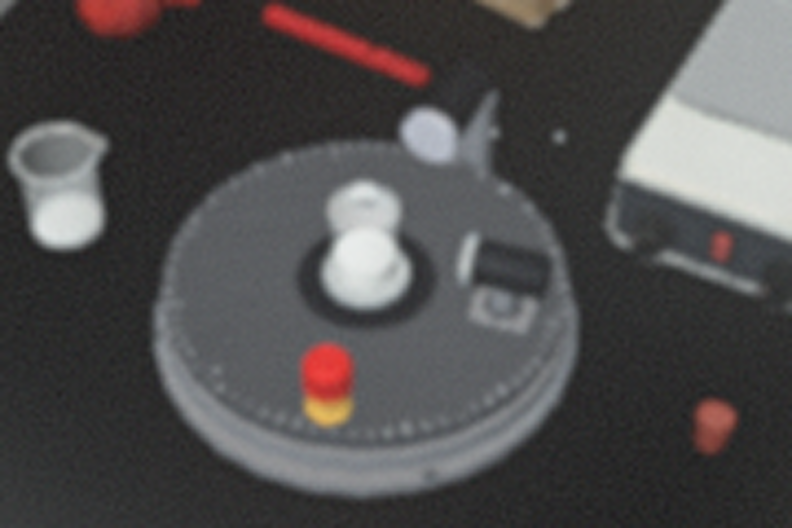

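View pics/top_end.png

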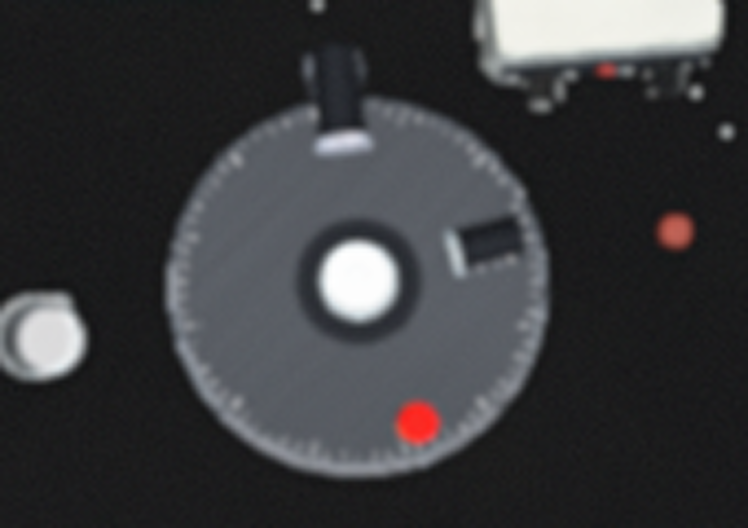

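```bash
python3 -c "
from rig import manip
print(manip.sign_off())"
```

```text
the job is handed in; nothing more can be done
None
```

The table is on its next index hole with the pin home, and I handed the job in at about 10.7 s on the robot's clock. No verdict came back.

**What I did**
- I gripped the knob, drew the pin about 11 mm (roughly 9 N of spring pull) and swung the table anticlockwise to 0.52 rad.
- I then loosened the jaws so the spring held the pin on the track. One finger nudged the knob round in steps of about 2 mm, with readings of at most about 4 N at the end of each step, until the pin dropped.
- I opened the jaws, lifted clear and parked the arm away from the unit, touching nothing.

**Last checks**
- **Pin:** the top and scene cameras together put the knob 66.4 mm above the worktop, the same as at the start, so the pin is fully home.
- **Table:** it stands at about 0.66 rad, inside the 0.62–0.98 range for the first hole. The sideways force after the drop was about 0.2 N, so the pin was not forced.
- **Other things:** the bottle, beaker and stopper look unmoved in the pictures. The detector went round with the table and still points at the hub. I judged these by eye, not by measurement.

**Small disagreements**
- The first circle fit of the table put the hub 3–4 mm off. I replaced it with the circle traced by the swing itself (radius 94.9 mm against the 95 mm given).
- The final knob radius came out at 96.1 mm from the cameras, within calibration error.

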